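Stow the sanding block in the interlocked cabinet

TASK

Put the sanding block (the small black brick, not the larger brown slate) away in the bench cabinet's drawer that is now shut. The cabinet lets only one drawer out at a time, so first push the open drawer fully home, then pull the other one all the way out, lay the block flat inside it and leave that drawer open. Leave the slate, the tape roll and the bulb blower where they are.

Things in the scene. Friction and masses are not known exactly. Their poses are not given: they have to be found in the camera images.
- cabinet_edge (a point): Middle of the top board's lower front edge on the fixed two-drawer cabinet (356 mm wide, 260 deep), 128 mm above the bench; x axis points into the cabinet, y left. The board (18 mm thick, things up to 350 mm high on it) overhangs the fronts by 20 mm, its edge 15 mm behind a shut drawer's handle bar: grip that bar across y, tool tilted 25 to 45 degrees, wrist leaning away from the cabinet.
- drawer_a (a joint): Opening (m) of the drawer that is open at the start, left or right: 0 shut, 0.14 fully out (stops at both ends), sliding along -x of its handle point. Friction about 1.5 N. A hidden pin lets neither drawer out more than about 3 mm while the other stands clearly open (over 12 mm); with one home the other comes free at a light pull (under 5 N).
- drawer_b (a joint): Opening in m of the drawer that is shut at the start (beside drawer_a, same make): 0 shut, 0.14 fully out. Friction about 1.5 N.
- drawer_a_grip (a point): Middle of drawer_a's handle, 55 mm above the bench: an upright steel bar about 10 mm thick and 70 mm tall, 35 mm off the grey front (152 mm wide, 106 mm tall). Moves with the drawer; its x axis points into the cabinet (the way the drawer shuts), y left, z up.
- drawer_b_grip (a point): The same for drawer_b.
- drawer_b_in (a point): Point on drawer_b's inner floor, 22 mm above the bench, 97 mm behind the handle bar, midway across; moves with the drawer, axes as drawer_b_grip. Floor: 123 mm wide (y), from 48 mm in front of this point to 162 mm behind it. Side walls rise 54 mm over the floor, the front 97 mm. With the drawer fully out, the edge of the cabinet's top is 58 mm behind this point.
- sanding_block: The sanding block: black brick 36 (x) by 72 (y) by 26 (z) mm with a grey underside, lying flat on the bench; origin at the centre of its underside, long side along its y axis. Loose.
- slate_block: Bystander: dark brown slate 59 x 103 x 34 mm. Origin at the centre of its underside. Loose.
- tape_roll: Bystander: cream roll of tape 94 x 100 x 25 mm lying flat. Origin at the centre of its underside. Loose.
- blower: Bystander: red bulb blower 58 x 107 x 55 mm, lying on the bench. Origin at its underside. Loose.
Mind the look-alikes: they are no part of the job. Several things have the shape of the sanding_block; the one meant has the colours described above.

How it is judged:
By the outcome, as a careful person would: the job done as asked, in the order asked, and still so for the second after the job is handed in, with the robot touching nothing.
It also fails if it takes over 72 s, if anything falls off the work surface, if the arm or the gripper's body presses on something with over 40 N, if the wrist force passes 120 N, or if a joint passes its speed limit or range.

ROBOT

A 6-joint arm with a two-finger parallel gripper is mounted at the origin on a cart in front of the work surface, level with it; the furniture and walls round the work are solid. World frame = base frame: x ahead of the robot, y to its left, z up, the work surface at z = 0. Lengths are in m, angles in rad, forces in N, time in s.
With the tool pointing down it reaches from about 0.4 to 0.925 m from the base axis. Payload 12.5 kg.
Tool frame: the origin (TCP) lies at the very end of the fingers, on their centre line; the grasp point (between the pads) lies bot.pinch_z behind it (bot.pinch_z is the distance from the TCP to the grasp point, in m); z points along the fingers, y is the line along which they close (so a half turn about z gives the same grasp; the last joint's range is limited). The gripper opens to 95 mm and grips with 3 to 60 N. Pads are 20 mm wide; open, the fingers measure 119 mm over their backs; the gripper's body (75 mm by 180 mm) begins 59 mm behind the grasp point.
Start: joints at [-1.433, 0.491, 1.559, -0, 1.092, -0.106], TCP at [0.151, -0.607, 0.177] pointing down, gripper open.
Joint ranges: [-3.1, 3.1], [-0.84, 2.19], [0.05, 2.79], [-1.13, 4.28], [0.06, 2.93], [-2.69, 2.69]. Speed limits (rad/s): [2.22, 2.22, 2.79, 3.14, 3.14, 3.14].

INTERFACE

Orientations are given as a unit quaternion [x, y, z, w].
In Python, from bench import bot gives the robot as it stands.
- The arm moves only by the shell command python3 -m inch 'ROWS'. ROWS is JSON, a list of rows, each a list of 7 numbers: the shift along the world's x, y, z in m, then the turn, a rotation vector about the world's x, y, z in degrees, then the finger opening in m, from 0 to 0.0951. In form: [[tx, ty, tz, rx, ry, rz, jaw], ...]. A call has 1 to 12 rows; each row is the pose to reach, as a shift and turn from the pose commanded when the call began; what a row does not reach only later rows make up. A row lasts 1/8 s, in which the tool goes at most 62.5 mm and 10.7 degrees, less where a joint would pass 70% of its speed; a pose out of reach is approached as far as the arm can. A call with a gripper value outside its range is refused whole. The fingers move at their own pace and stop on an object; the grip force is fixed at half the most. Time passes only in rows, so rows that repeat a pose let the fingers close. It gives the time, the measured TCP pose, the force, the opening and the grip force at its end, in the units of the state.
- bot.get_state(): the state, without advancing time (a new reading comes with each control period).
- bot.snapshot(name): name is "side" or "top" or "wrist"; returns the picture (480x640x3 uint8, blue, green, red); there is no depth.
- bot.calibration(name): a dict with "vertical_fov" (degrees; the focal length in pixels is half the picture's height over the tangent of half this angle, whatever the lens; pixels are square), "cx", "cy" (the principal point, pixels), "k1" (the pictures are not rectified: a ray, as slopes to the right and down, at radius r is drawn at 1 + k1 r^2 times it, then the intrinsics apply), "rvec" (rotation vector, rad) and "tvec" (3), from world to camera coordinates, as OpenCV has them; the wrist camera has in their place "hand_eye" (4x4, takes a point from camera to tool coordinates, whose origin is the TCP and whose axes are the flange's). Camera axes: x right, y down, z forward; pixel columns grow to the right and rows downward; lengths in m; the calibration is good to about 2 mm. A picture is of the moment at which its call begins: read the wrist's pose just before it. calibration takes no time and is no camera call.
- bot.hand_in(): hands the job in; it is judged then, once.
The state is a dict: "clock": time; "joint_positions": joint angles; "qvel": joint speeds; "tau": joint torques, N m; "eef_pos": TCP position; "orientation": TCP orientation; "wrist_force": force on the tool from outside, world axes, zero at the start; "moment": the same for the moment, N m; "opening": finger opening in m; "grip_force": force on a finger pad.
Only numpy, scipy, OpenCV 4.12 (cv2) and the standard library are available. Lean on these libraries where they do the work, as an engineer would, in place of code of your own. Each camera call takes 0.05 s, during which the arm holds its last target. There are 200 camera calls.

## Working session

There is one attempt and no reset: what is moved stays moved. The work goes in short steps, Python scripts to look and compute and a shell command to move; the robot and the scene stay as the last step left them, time stands still between calls to the robot, and variables do not carry over. Pictures are saved under pics/ and viewed, at most 10 in all, crops included, and the job is handed in when it is done.

```bash
mkdir -p pics
cat > h.py <<'E'
import numpy as np, cv2
from scipy.spatial.transform import Rotation as R
from bench import bot
def cam(n,st=None):
    c=bot.calibration(n); f=240/np.tan(np.radians(c['vertical_fov'])/2)
    if n=='wrist':
        st=st or bot.get_state(); T=np.eye(4);T[:3,:3]=R.from_quat(st['orientation']).as_matrix();T[:3,3]=st['eef_pos']
        M=T@np.array(c['hand_eye']); Rw=M[:3,:3]; o=M[:3,3]
    else:
        Rc=R.from_rotvec(np.ravel(c['rvec'])).as_matrix(); Rw=Rc.T; o=-Rc.T@np.ravel(c['tvec'])
    return f,c['cx'],c['cy'],c['k1'],Rw,o
def ray(C,u,v):
    f,cx,cy,k,Rw,o=C; d=np.array([(u-cx)/f,(v-cy)/f]); s=d.copy()
    for _ in range(20): s=d/(1+k*(s@s))
    return o,Rw@np.array([*s,1.])
def onz(C,u,v,z):
    o,d=ray(C,u,v); return o+d*(z-o[2])/d[2]
def proj(C,p):
    f,cx,cy,k,Rw,o=C; q=Rw.T@(np.array(p)-o); s=q[:2]/q[2]; s=s*(1+k*(s@s)); return np.array([cx,cy])+f*s
E
python3 - <<'E'
from h import *
for n in('top','side'):
    cv2.imwrite(f'pics/{n}0.png',bot.snapshot(n)); C=cam(n); print(n,C[0],C[3],C[5].round(3),C[4][:,2].round(2))
s=bot.get_state();print(s['eef_pos'],s['orientation'],s['opening'],bot.pinch_z)
E
```

```text
top 534.301224382326 0.010838328515548095 [0.539 0.009 1.239] [ 0.05  0.01 -1.  ]
side 460.00562147841237 -0.043231298737050214 [ 0.412 -0.862  0.473] [ 0.21  0.9  -0.38]
[ 0.15084985 -0.60625954  0.17612886] [ 9.92579753e-01  1.21594347e-01 -6.25117219e-06 -4.98461992e-04] 0.0952363973541011 0.0188
```

View pics/top0.png

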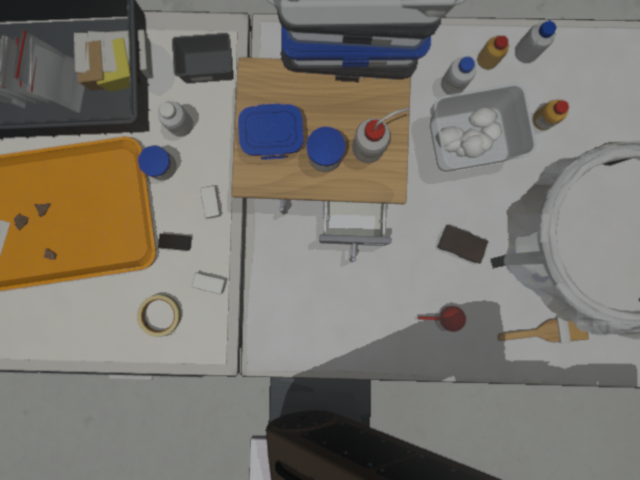

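View pics/side0.png

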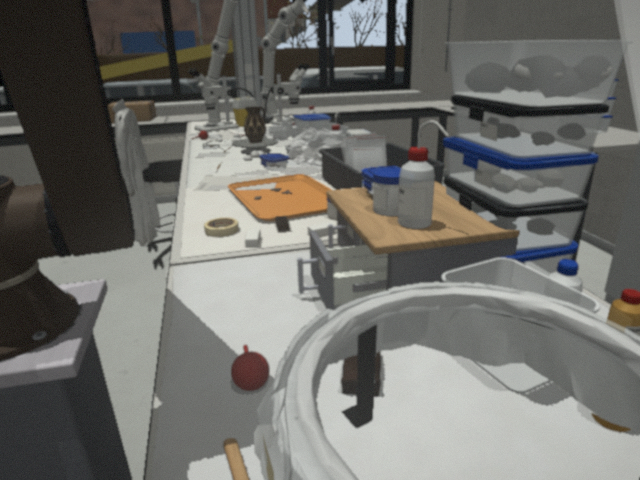

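Candidates for the block in the top view:
- Black brick at (175,242).
- White bricks at (210,201) and (208,283): wrong colour.
- Brown slate at (463,244): too large and brown.
- Black strap end at (500,262): belongs to the tub.

By the description I choose (175,242). The open drawer is the right one, with its handle near (353,250). The shut drawer's handle is near (285,206).

Run:
```python
from h import *
im=cv2.imread('pics/top0.png'); C=cam('top')
a=cv2.resize(im[190:300,140:260],None,fx=3.3,fy=3.3,interpolation=cv2.INTER_CUBIC); b=cv2.resize(im[190:270,260:420],None,fx=5,fy=5,interpolation=cv2.INTER_CUBIC)
o=np.zeros((400,800,3),np.uint8); o[:363,:396]=a; b2=cv2.resize(b,(400,200)); o[:200,400:]=b2
o2=cv2.resize(im[190:270,265:400],(400,237),interpolation=cv2.INTER_CUBIC); o[:200,400:]=0; o[:237,400:]=o2
cv2.imwrite('pics/c1.png',o)
m=(im.max(2)<60).astype(np.uint8); m2=np.zeros_like(m); m2[225:262,157:200]=m[225:262,157:200]
n,l,st,ce=cv2.connectedComponentsWithStats(m2); i=1+np.argmax(st[1:,4]); cs=cv2.findContours((l==i).astype(np.uint8),0,2)[0][0]
r=cv2.minAreaRect(cs.astype(np.float32)); print(r,st[i]); bx=cv2.boxPoints(r)
print(np.array([onz(C,*p,.026) for p in bx]).round(4)); print(onz(C,*r[0],.022), im[242,175], im[244,463])
# board
h=cv2.cvtColor(im,cv2.COLOR_BGR2HSV); w=cv2.inRange(h,(8,50,90),(25,200,255)); w[:, :225]=0; w[:,420:]=0; w[210:]=0; w[:50]=0
for u in (245,270,300,340,370,400):
    v=np.nonzero(w[:,u])[0].max()+.5; print(u,v,onz(C,u,v,.146).round(4))
for v in(80,190):
    u=np.nonzero(w[v])[0]; print(v,u.min(),u.max(),onz(C,u.min(),v,.146).round(4),onz(C,u.max(),v,.146).round(4))
print('hB',onz(C,285,206,.09),'hA',onz(C,353,252,.09))
```

```text
((174.1885223388672, 241.42625427246094), (31.415903091430664, 13.489825248718262), 5.19442892074585) [158 234  33  16 416]
[[0.5806 0.3811 0.026 ]
 [0.6113 0.3795 0.026 ]
 [0.6065 0.3079 0.026 ]
 [0.5758 0.3095 0.026 ]]
[0.59371483 0.34560166 0.022     ] [39 42 44] [51 54 61]
245 196.5 [0.6843 0.1688 0.146 ]
270 198.5 [0.6813 0.1172 0.146 ]
300 199.5 [0.6807 0.0554 0.146 ]
340 200.5 [ 0.6806 -0.0269  0.146 ]
370 202.5 [ 0.6779 -0.0886  0.146 ]
400 203.5 [ 0.6773 -0.1501  0.146 ]
80 237 410 [0.9274 0.193  0.146 ] [ 0.935  -0.1662  0.146 ]
190 232 406 [0.6971 0.196  0.146 ] [ 0.7054 -0.1619  0.146 ]
hB [0.67310893 0.08980018 0.09      ] hA [ 0.5772463  -0.05918318  0.09      ]
```

View pics/c1.png

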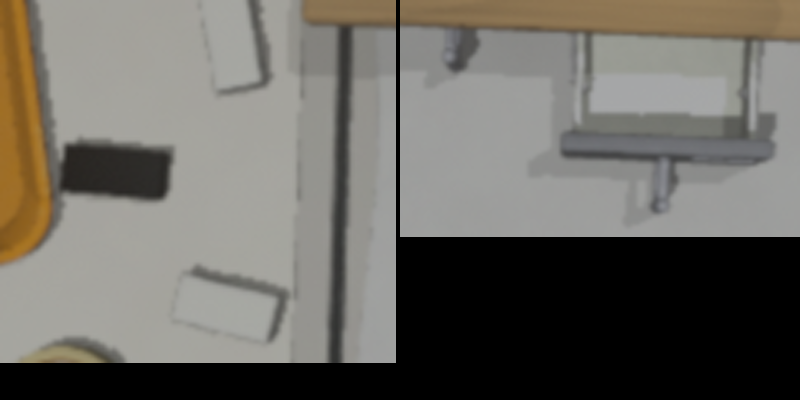

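The crop confirms the choice: (175,242) is a matt black brick about 31 px long, and the two beside it are white. The bar heads show at about (353,258) for A and (283,209) for B.

```bash
cat >> h.py <<'E'
YAW=-1.1
def orient(yaw,tilt):  # tool y along cabinet y, tilted
    return R.from_euler('z',yaw,degrees=True)*R.from_euler('y',-tilt,degrees=True)*R.from_quat([1,0,0,0])
def go(p,Rt,st=None):
    st=st or bot.get_state(); R0=R.from_quat(st['orientation'])
    alts=[Rt,Rt*R.from_euler('z',180,degrees=True)]
    for a in alts:
        rv=(a*R0.inv()).as_rotvec(degrees=True); print('shift',(np.array(p)-st['eef_pos']).round(4),'turn',rv.round(1),np.linalg.norm(rv).round(1))
E
python3 - <<'E'
from h import *
C=cam('top'); gA=onz(C,353,256,.09); gB=onz(C,283,208,.09); print(gA,gB)
Rt=orient(YAW,38); z=Rt.as_matrix()[:,2]
g=np.array([gA[0],gA[1],.065]); p=g+z*.0188; print(z,p); go(p-z*.08,Rt)
E
```

```text
[ 0.56864888 -0.05936599  0.09      ] [0.66866547 0.09400463 0.09      ]
[ 0.61554802 -0.01181913 -0.78801075] [ 0.58022118 -0.05958819  0.0501854 ]
shift [ 0.3801  0.5476 -0.0629] turn [  4.2 -37.9 -14.5] 40.8
shift [ 0.3801  0.5476 -0.0629] turn [-54.   -6.2 156.6] 165.8
```

```bash
python3 -m inch '[[0.02,0.06,0.02,0,0,-3,0.06],[0.05,0.115,0.02,0,-4,-6,0.06],[0.09,0.17,0.02,1,-8,-8,0.06],[0.13,0.22,0.02,1,-12,-10,0.06],[0.17,0.27,0.02,2,-18,-12,0.06],[0.21,0.32,0.02,3,-24,-13,0.06],[0.25,0.37,0.02,4,-30,-14,0.06],[0.29,0.42,0.01,4.2,-34,-14.5,0.06],[0.33,0.47,0,4.2,-37.9,-14.5,0.06],[0.36,0.52,0,4.2,-37.9,-14.5,0.06],[0.37,0.548,0,4.2,-37.9,-14.5,0.06],[0.37,0.548,0,4.2,-37.9,-14.5,0.06]]'
python3 - <<'E'
from h import *
st=bot.get_state(); im=bot.snapshot('wrist'); C=cam('wrist',st); cv2.imwrite('pics/w1.png',im)
print(st['eef_pos'],st['clock'],(R.from_quat(st['orientation']).inv()*orient(YAW,38)).magnitude()*57.3, proj(C,[.5686,-.0594,.09]),proj(C,[.5686,-.0594,.02]),proj(C,[.6687,.094,.09]),proj(C,[.6687,.094,.02]))
E
```

```text
clock: 1.6
eef_pos: [0.5216, -0.0536, 0.1764]
orientation: [0.946, -0.005, 0.326, 0.002]
wrist_force: [0.2, -0.3, -0.0]
opening: 0.0598
grip_force: 0.0
[ 0.52163211 -0.05362362  0.17636714] 1.6 0.4603313615053703 [323.27306795 247.29658482] [322.5289784  271.76183423] [162.15517047 152.10502133] [186.22462198 189.0117619 ]
```

View pics/w1.png

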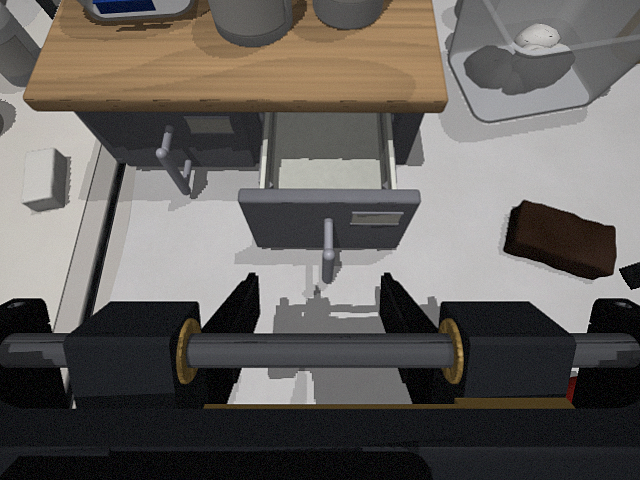

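The wrist view shows A's bar running from about (328,251) at the top to (328,280) at the bottom. B's bar runs from (162,156) to (188,192). The slate is at (560,240).

Run:
```python
from h import *
C=cam('wrist')
for u,v,z in((328,251,.09),(328,278,.02),(162,155,.09),(187,190,.02)): print(onz(C,u,v,z).round(4))
Rt=orient(YAW,38); zz=Rt.as_matrix()[:,2]
go(np.array([.566,-.061,.065])+zz*.0188,Rt)
```

```text
[ 0.5646 -0.0658  0.09  ]
[ 0.5613 -0.0674  0.02  ]
[0.6653 0.0909 0.09  ]
[0.6673 0.0902 0.02  ]
shift [ 0.0564 -0.0053 -0.1262] turn [ 0.1 -0.  -0.3] 0.3
shift [ 0.0564 -0.0053 -0.1262] turn [-110.6    1.9  141.6] 179.7
```

```bash
python3 -m inch '[[0.012,-0.009,-0.045,0,0,0,0.06],[0.012,-0.009,-0.071,0,0,0,0.06],[0.026,-0.009,-0.09,0,0,0,0.06],[0.04,-0.009,-0.108,0,0,0,0.06],[0.0545,-0.009,-0.126,0,0,0,0.06],[0.0545,-0.009,-0.126,0,0,0,0.06],[0.0545,-0.009,-0.126,0,0,0,0],[0.0545,-0.009,-0.126,0,0,0,0],[0.0545,-0.009,-0.126,0,0,0,0],[0.0545,-0.009,-0.126,0,0,0,0],[0.0545,-0.009,-0.126,0,0,0,0]]'
```

```text
clock: 3.02
eef_pos: [0.5754, -0.0669, 0.0509]
orientation: [0.945, -0.008, 0.326, 0.004]
wrist_force: [0.9, 20.3, 0.3]
opening: 0.0155
grip_force: 9.2
```

```bash
python3 -m inch '[[0,0,0,0,0,0,0],[0,0,0,0,0,0,0]]'
```

```text
clock: 3.28
eef_pos: [0.5748, -0.0666, 0.0503]
orientation: [0.946, -0.008, 0.325, 0.003]
wrist_force: [-1.9, 0.6, -0.2]
opening: 0.0007
grip_force: 0.7
```

Run:
```python
from h import *
im=bot.snapshot('wrist'); cv2.imwrite('pics/w2.png',im); C=cam('wrist'); print(proj(C,[.564,-.064,.09]),proj(C,[.564,-.064,.055]),proj(C,bot.get_state()['eef_pos']))
```

```text
[310.23659878 265.03817491] [311.52973261 284.38773353] [316.49339063 268.42368706]
```

View pics/w2.png

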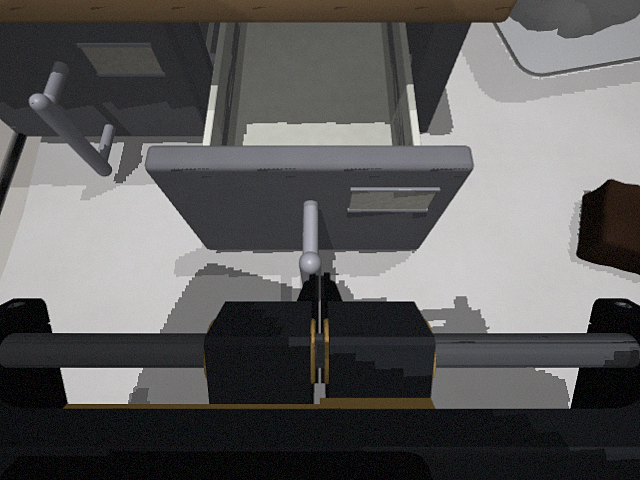

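Run:
```python
from h import *
im=cv2.imread('pics/w2.png'); cv2.imwrite('pics/w2c.png',cv2.resize(cv2.convertScaleAbs(im[190:310,240:400],alpha=1.8,beta=20),(800,600),interpolation=cv2.INTER_CUBIC))
```

```text
(no output)
```

View pics/w2c.png

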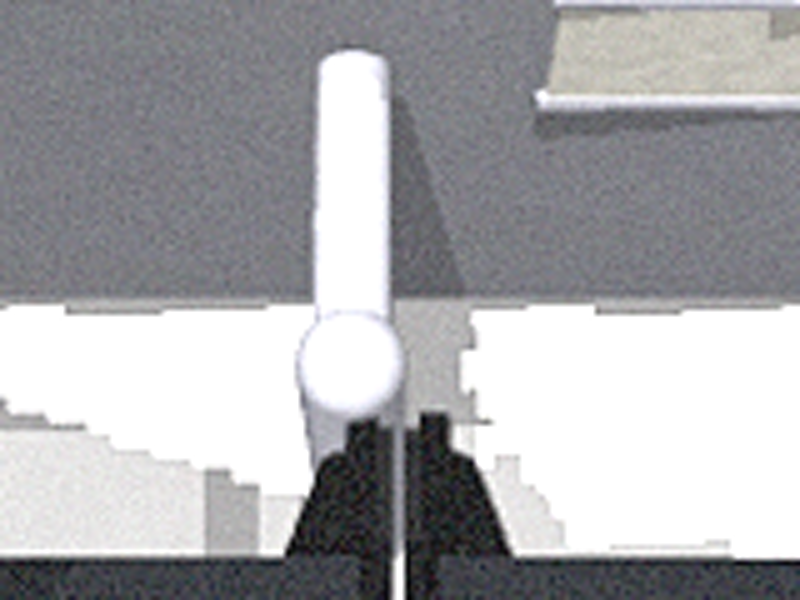

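The crop shows the closed fingers just in front of A's bar (ball head at (310,262), finger gap at (320,280)). They did not grip it, so I'll centre the closed fingers on the bar and push.

```bash
python3 -m inch '[[-0.005,0.004,0,0,0,0,0],[0.01,0.004,0,0,0,0,0],[0.025,0.004,0,0,0,0,0],[0.04,0.004,0,0,0,0,0],[0.055,0.003,0,0,0,0,0],[0.07,0.003,0,0,0,0,0],[0.08,0.003,0,0,0,0,0],[0.085,0.003,0,0,0,0,0]]'
```

```text
clock: 4.32
eef_pos: [0.6612, -0.0646, 0.0507]
orientation: [0.945, -0.009, 0.326, 0.004]
wrist_force: [-1.1, -0.8, -0.0]
opening: 0.0002
grip_force: 0.9
```

```bash
python3 -m inch '[[0.003,0,0,0,0,0,0],[0.006,0,0,0,0,0,0],[0.009,0,0,0,0,0,0],[0.009,0,0,0,0,0,0]]'
```

```text
clock: 4.82
eef_pos: [0.6696, -0.0646, 0.0508]
orientation: [0.945, -0.009, 0.326, 0.004]
wrist_force: [-1.1, -0.4, 0.3]
opening: 0.0004
grip_force: 0.2
```

```bash
python3 -m inch '[[0.003,0,0,0,0,0,0],[0.006,0,0,0,0,0,0],[0.008,0,0,0,0,0,0],[0.008,0,0,0,0,0,0]]'
python3 - <<'E'
from h import *
im=bot.snapshot('wrist'); cv2.imwrite('pics/w3.png',im)
C=cam('wrist');print(proj(C,[.667,-.064,.09]))
E
```

```text
clock: 5.32
eef_pos: [0.6754, -0.0647, 0.05]
orientation: [0.946, -0.009, 0.324, 0.004]
wrist_force: [-16.8, -2.4, 9.8]
opening: 0.0007
grip_force: 8.2
[315.02716294 259.77969523]
```

View pics/w3.png

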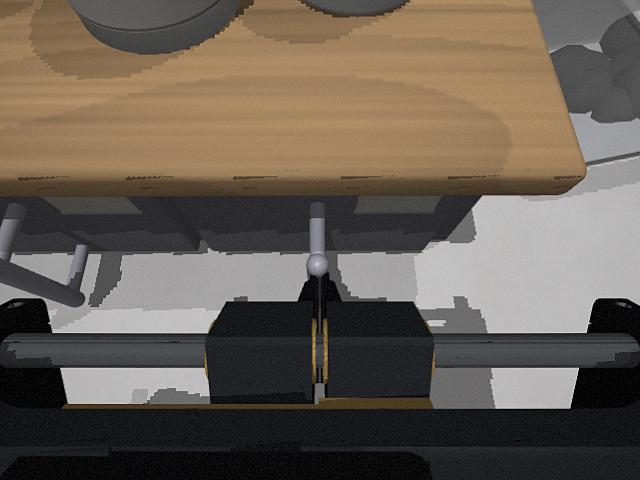

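A is home: the force rises to about 17 N at the stop, and the ball head is at (317,264) with A's front flush. The fingers met the bar about 15 mm further in than I estimated, so I'll reach deeper on B.

```bash
python3 -m inch '[[-0.02,0,0.02,0,0,0,0],[-0.05,0,0.06,0,0,0,0.06],[-0.06,0.05,0.08,0,0,0,0.06],[-0.06,0.1,0.08,0,0,0,0.06],[-0.055,0.158,0.08,0,0,0,0.06],[-0.055,0.158,0.08,0,0,0,0.06],[-0.04,0.158,0.06,0,0,0,0.06],[-0.02,0.158,0.04,0,0,0,0.06],[-0.008,0.158,0.02,0,0,0,0.06],[0.003,0.158,0.005,0,0,0,0.06],[0.003,0.158,0.005,0,0,0,0.06]]'
python3 - <<'E'
from h import *
st=bot.get_state();im=bot.snapshot('wrist'); cv2.imwrite('pics/w4.png',im)
E
```

```text
clock: 6.75
eef_pos: [0.6806, 0.0937, 0.0545]
orientation: [0.946, -0.009, 0.325, 0.004]
wrist_force: [-0.6, -0.6, 0.2]
opening: 0.0604
grip_force: 0.0
```

View pics/w4.png

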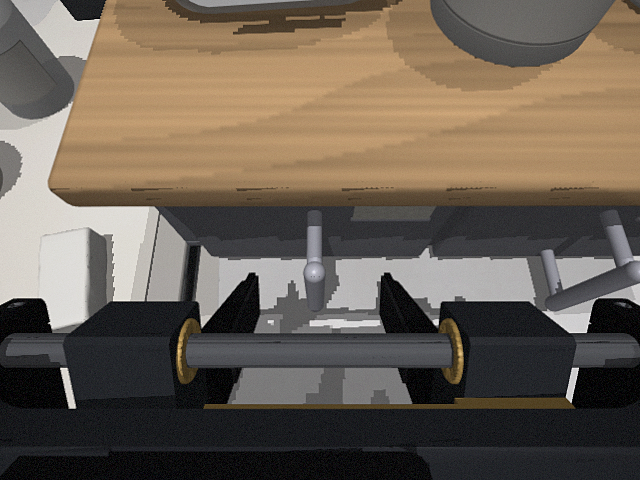

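B's bar runs from (315,271) to (317,308), centred between the fingertips at rows 273 and below. I'll go slightly deeper and close.

```bash
python3 -m inch '[[0.006,0.002,-0.003,0,0,0,0.06],[0.011,0.002,-0.004,0,0,0,0.06],[0.011,0.002,-0.004,0,0,0,0.03],[0.011,0.002,-0.004,0,0,0,0],[0.011,0.002,-0.004,0,0,0,0],[0.011,0.002,-0.004,0,0,0,0],[0.011,0.002,-0.004,0,0,0,0],[0.011,0.002,-0.004,0,0,0,0]]'
```

```text
clock: 7.8
eef_pos: [0.6913, 0.0961, 0.0516]
orientation: [0.945, -0.008, 0.326, 0.004]
wrist_force: [1.1, 5.6, -0.4]
opening: 0.0096
grip_force: 30.0
```

```bash
python3 -m inch '[[-0.01,0,0,0,0,0,0],[-0.025,0,0,0,0,0,0],[-0.045,0,0,0,0,0,0],[-0.065,0.001,0,0,0,0,0],[-0.085,0.001,0,0,0,0,0],[-0.105,0.002,0,0,0,0,0],[-0.12,0.002,0,0,0,0,0],[-0.13,0.002,0,0,0,0,0],[-0.136,0.002,0,0,0,0,0],[-0.141,0.002,0,0,0,0,0],[-0.145,0.002,0,0,0,0,0],[-0.145,0.002,0,0,0,0,0]]'
```

```text
clock: 9.3
eef_pos: [0.55, 0.0984, 0.0524]
orientation: [0.945, -0.008, 0.328, 0.004]
wrist_force: [22.6, 10.9, -18.9]
opening: 0.0101
grip_force: 30.0
```

```bash
python3 -m inch '[[0.003,0,0,0,0,0,0],[0.003,0,0,0,0,0,0.03],[0.003,0,0,0,0,0,0.06],[0.003,0,0,0,0,0,0.06],[-0.01,0,0.016,0,0,0,0.06],[-0.035,0,0.048,0,0,0,0.06],[-0.06,0,0.085,0,0,0,0.06],[-0.06,0.03,0.13,0,0,0,0.06],[-0.06,0.05,0.15,0,0,0,0.06],[-0.06,0.05,0.15,0,0,0,0.06]]'
python3 - <<'E'
from h import *
st=bot.get_state(); print(st['joint_positions'],st['wrist_force'])
for y in(86,-94):go([.594,.345,.15],orient(y,0))
im=bot.snapshot('top');cv2.imwrite('pics/top1.png',im)
E
```

```text
clock: 10.55
eef_pos: [0.49, 0.0941, 0.1861]
orientation: [0.941, 0.025, 0.336, 0.009]
wrist_force: [-3.8, 5.5, -3.6]
opening: 0.0602
grip_force: 0.0
[ 0.09375204  0.14373996  2.34046693  4.27667385  0.06427435 -2.68620867] [-3.76761148  5.53287565 -3.63074149]
shift [ 0.104   0.2509 -0.0361] turn [-28.4  32.1  79.4] 90.2
shift [ 0.104   0.2509 -0.0361] turn [ 33.1  29.4 -92.9] 102.9
shift [ 0.104   0.2509 -0.0361] turn [ 33.1  29.4 -92.9] 102.9
shift [ 0.104   0.2509 -0.0361] turn [-28.4  32.1  79.4] 90.2
```

View pics/top1.png

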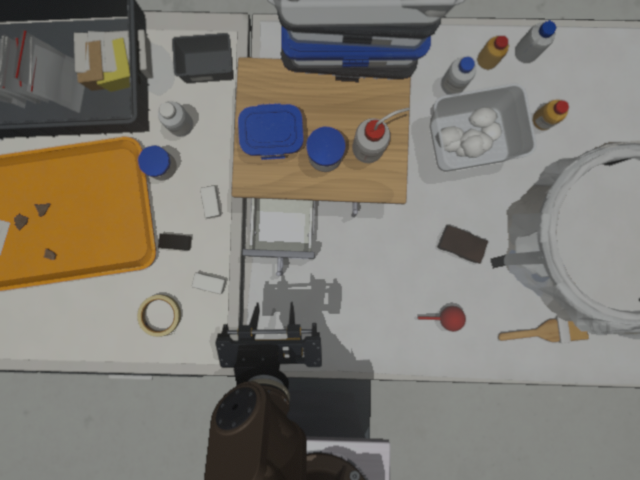

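The top view shows drawer B fully out, with its front at about (280,254) and bar at (280,270). A is shut and the bystanders have not moved. The wrist joints are near a singularity, so I'll tilt the tool back to vertical to clear it.

```bash
python3 -m inch '[[0,0,0.01,0,6,0,0.06],[0,0,0.02,0,12,0,0.06],[0,0,0.03,0,20,0,0.06],[0,0,0.03,0,28,0,0.06],[0,0,0.03,0,36,0,0.06],[0,0,0.03,0,39,0,0.06],[0,0,0.03,0,39,0,0.06],[0,0,0.03,0,39,0,0.06]]'; python3 -c "
from h import *
print(bot.get_state()['joint_positions'])
for y in(86,-94):go([.594,.345,.15],orient(y,0))"
```

```text
clock: 11.6
eef_pos: [0.3722, 0.074, -0.0323]
orientation: [0.996, 0.024, 0.076, 0.026]
wrist_force: [-0.6, 0.4, -0.3]
opening: 0.0601
grip_force: 0.0
[ 0.07064875  0.582605    2.4365822   4.27558759  0.06553403 -2.68499558]
shift [0.2218 0.271  0.1823] turn [-4.1  9.2 83.1] 83.7
shift [0.2218 0.271  0.1823] turn [  9.5   4.3 -96.5] 97.0
shift [0.2218 0.271  0.1823] turn [  9.5   4.3 -96.5] 97.0
shift [0.2218 0.271  0.1823] turn [-4.1  9.2 83.1] 83.7
```

```bash
python3 -m inch '[[0,0,0.05,0,-8,0,0.06],[0,0,0.1,0,-17,0,0.06],[0.03,0.01,0.15,0,-26,0,0.06],[0.06,0.02,0.2,0,-35,0,0.06],[0.09,0.02,0.23,0,-44,0,0.06],[0.12,0.02,0.25,0,-48,0,0.06],[0.12,0.02,0.25,0,-48,0,0.06]]'; python3 -c "
from h import *
s=bot.get_state();print(s['joint_positions'],R.from_quat(s['orientation']).as_matrix()[:,2])"
```

```text
clock: 12.48
eef_pos: [0.4936, 0.0941, 0.2186]
orientation: [0.879, 0.011, 0.476, 0.034]
wrist_force: [-1.1, -0.0, 0.2]
opening: 0.0601
grip_force: 0.0
[ 0.17832856  0.17903884  2.49901072  3.52545781  0.55215075 -1.85440171] [ 0.83761127 -0.0486279  -0.54409805]
```

Run:
```python
from h import *
s=bot.get_state(); R0=R.from_quat(s['orientation']); z0=R0.as_matrix()[:,2]; cur=R0; z=z0
q1=.1; F=np.array([.448,.045,-.894]); e1=np.array([-.894,-.09,-.448]); e2=np.array([-.1,.995,0])
for a in [185,165,145,125,105,90,75,60,45,30,15,0]:
    t=np.radians(28);a=np.radians(a)
    zn=np.cos(t)*F+np.sin(t)*(np.cos(a)*e1+np.sin(a)*e2); zn/=np.linalg.norm(zn)
    ax=np.cross(z,zn); n=np.linalg.norm(ax); cur=R.from_rotvec(ax/n*np.arcsin(n))*cur; z=zn
    print((.2*(zn-z0)).round(3),(cur*R0.inv()).as_rotvec(degrees=True).round(0),zn.round(2))
```

```text
[-0.005  0.018 -0.007] [3. 2. 4.] [ 0.82  0.04 -0.58]
[-0.01   0.05  -0.008] [ 8.  4. 12.] [ 0.79  0.2  -0.58]
[-0.025  0.078 -0.014] [13.  8. 19.] [ 0.71  0.34 -0.62]
[-0.048  0.099 -0.025] [16. 14. 25.] [ 0.6   0.45 -0.67]
[-0.076  0.11  -0.038] [17. 22. 29.] [ 0.46  0.5  -0.73]
[-0.098  0.111 -0.049] [17. 29. 32.] [ 0.35  0.51 -0.79]
[-0.119  0.106 -0.06 ] [15. 36. 32.] [ 0.24  0.48 -0.84]
[-0.139  0.094 -0.07 ] [13. 42. 32.] [ 0.15  0.42 -0.89]
[-0.154  0.078 -0.079] [ 8. 48. 31.] [ 0.07  0.34 -0.94]
[-0.166  0.057 -0.085] [ 3. 53. 29.] [ 0.01  0.24 -0.97]
[-0.172  0.034 -0.09 ] [-3. 56. 26.] [-0.02  0.12 -0.99]
[-0.172  0.009 -0.091] [-9. 58. 23.] [-0.02 -0.   -1.  ]
```

```bash
python3 -m inch '[[-0.005,0.018,0,3,2,4,0.06],[-0.01,0.05,0,8,4,12,0.06],[-0.025,0.078,0,13,8,19,0.06],[-0.048,0.099,-0.01,16,14,25,0.06],[-0.07,0.11,-0.02,17,22,29,0.06],[-0.09,0.111,-0.03,17,29,32,0.06],[-0.09,0.111,-0.03,17,29,32,0.06],[-0.09,0.111,-0.03,17,29,32,0.06]]'; python3 -c "
from h import *
s=bot.get_state();print(s['joint_positions'],R.from_quat(s['orientation']).as_matrix()[:,2])
go([.48,.24,.22],R.from_euler('z',30,degrees=True)*orient(0,0))"
```

```text
clock: 13.48
eef_pos: [0.4104, 0.2118, 0.1939]
orientation: [0.917, 0.173, 0.283, -0.221]
wrist_force: [-0.4, 1.1, 0.3]
opening: 0.0598
grip_force: 0.0
[-0.0362203   0.10517716  2.4014933   1.38444526  0.55556596 -0.04164128] [ 0.44372667  0.50255406 -0.74198791]
shift [0.0696 0.0282 0.0261] turn [-33.6  25.4   8.3] 42.9
shift [0.0696 0.0282 0.0261] turn [  37.3   49.4 -160.4] 171.9
```

```bash
python3 -m inch '[[0.02,0.01,0.01,-7,5,2,0.06],[0.03,0.02,0.02,-14,10,4,0.06],[0.05,0.03,0.026,-22,16,6,0.06],[0.07,0.03,0.026,-28,21,7,0.06],[0.09,0.04,0.026,-33.6,25.4,8.3,0.06],[0.11,0.06,0.026,-33.6,25.4,8.3,0.06],[0.11,0.06,0.026,-33.6,25.4,8.3,0.06],[0.11,0.06,0.026,-33.6,25.4,8.3,0.06]]'; python3 -c "
from h import *
s=bot.get_state();print(s['joint_positions'])
go([.592,.345,.2],orient(86,0))"
```

```text
clock: 14.48
eef_pos: [0.521, 0.2722, 0.2197]
orientation: [0.966, 0.26, 0.002, -0.001]
wrist_force: [-1.2, -0.6, -0.3]
opening: 0.0598
grip_force: 0.0
[0.36810073 0.39571304 1.59977199 0.00221382 1.14256856 1.41167854]
shift [ 0.071   0.0728 -0.0197] turn [-0.2  0.  55.8] 55.8
shift [ 0.071   0.0728 -0.0197] turn [ 1.000e-01  3.000e-01 -1.242e+02] 124.2
```

```bash
python3 -m inch '[[0.02,0.02,0,0,0,9,0.06],[0.04,0.04,0,0,0,19,0.06],[0.06,0.06,0,0,0,29,0.06],[0.071,0.073,-0.01,0,0,39,0.06],[0.071,0.073,-0.02,0,0,48,0.06],[0.071,0.073,-0.02,0,0,55.8,0.06],[0.071,0.073,-0.02,0,0,55.8,0.06]]'
python3 - <<'E'
from h import *
st=bot.get_state();im=bot.snapshot('wrist'); C=cam('wrist',st); cv2.imwrite('pics/w5.png',im)
p=proj(C,[.594,.345,.026]); print(p)
m=(im.max(2)<62).astype(np.uint8); m[295:]=0; m=cv2.morphologyEx(m,cv2.MORPH_OPEN,np.ones((3,3)))
n,l,s,ce=cv2.connectedComponentsWithStats(m)
for i in range(1,n):
    if s[i,4]>300:
        cs=cv2.findContours((l==i).astype(np.uint8),0,2)[0][0]; r=cv2.minAreaRect(cs); print(s[i],r)
        print(np.array([onz(C,*q,.026) for q in cv2.boxPoints(r)]).round(4).tolist())
E
```

```text
clock: 15.35
eef_pos: [0.5925, 0.3441, 0.2014]
orientation: [0.733, 0.681, 0.002, -0.002]
wrist_force: [-0.5, 0.3, 0.6]
opening: 0.0599
grip_force: 0.0
[320.58258072 209.82925087]
[ 561    0   79  125 9427] ((600.0, 62.0), (124.0, 78.0), 90.0)
[[0.8282, 0.5233, 0.026], [0.8998, 0.5182, 0.026], [0.916, 0.4079, 0.026], [0.8384, 0.4135, 0.026]]
[ 303  176   33   67 2075] ((318.9999694824219, 208.99996948242188), (65.99998474121094, 31.999996185302734), 90.0)
[[0.5786, 0.3815, 0.026], [0.6114, 0.379, 0.026], [0.6069, 0.3088, 0.026], [0.5725, 0.3114, 0.026]]
[232 273  27  22 398] ((245.0, 283.5), (21.0, 26.0), 90.0)
[[0.4914, 0.2818, 0.026], [0.52, 0.2797, 0.026], [0.517, 0.2549, 0.026], [0.488, 0.257, 0.026]]
[380 273  27  22 407] ((393.0, 283.5), (21.0, 26.0), 90.0)
[[0.6541, 0.2697, 0.026], [0.6827, 0.2676, 0.026], [0.6824, 0.2425, 0.026], [0.6533, 0.2447, 0.026]]
[ 35 276  38  19 415] ((53.5, 285.0), (18.0, 37.0), 90.0)
[[0.2729, 0.2945, 0.026], [0.314, 0.2914, 0.026], [0.3086, 0.2702, 0.026], [0.2669, 0.2733, 0.026]]
```

View pics/w5.png

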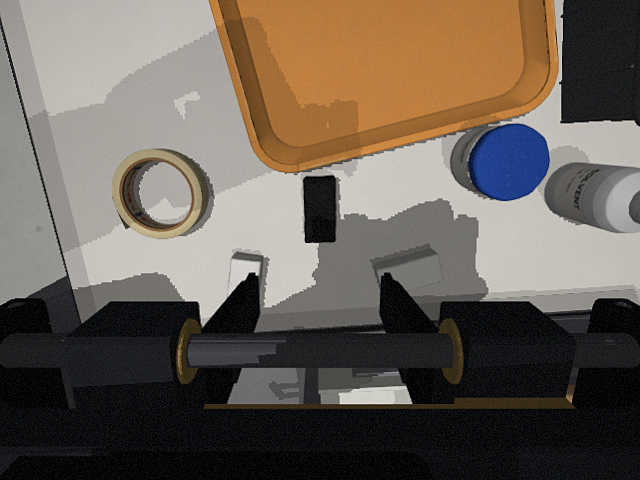

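The wrist view shows the black block at (319,209), aligned with the jaws. The tape roll is at (160,193), with white bricks at (247,270) and (408,265). Descending.

```bash
python3 -m inch '[[0,0.001,-0.05,0,0,0,0.06],[0,0.001,-0.1,0,0,0,0.06],[0,0.001,-0.14,0,0,0,0.06],[0,0.001,-0.17,0,0,0,0.06],[0,0.001,-0.185,0,0,0,0.06],[0,0.001,-0.196,0,0,0,0.06],[0,0.001,-0.196,0,0,0,0.06]]'; python3 -m inch '[[0,0,0,0,0,0,0.03],[0,0,0,0,0,0,0.02],[0,0,0,0,0,0,0.02],[0,0,0,0,0,0,0.02],[0,0,0,0,0,0,0.02]]'
```

```text
clock: 16.27
eef_pos: [0.5931, 0.3461, 0.0053]
orientation: [0.732, 0.681, 0.002, -0.002]
wrist_force: [0.1, 0.1, 0.8]
opening: 0.0595
grip_force: 0.0
clock: 16.9
eef_pos: [0.5931, 0.3462, 0.0051]
orientation: [0.732, 0.681, 0.002, -0.002]
wrist_force: [0.1, -0.6, 0.0]
opening: 0.021
grip_force: 0.0
```

Closed to 21 mm with no grip force, so the fingers are not on the block. They may really be higher than reported, as with drawer A. I'll check the block numerically.

```bash
cat > blk.py <<'E'
from h import *
st=bot.get_state();im=bot.snapshot('wrist'); C=cam('wrist',st)
print(im[150:300:10,320].max(1), 'tcp px',proj(C,st['eef_pos']))
for z in(.026,): print([proj(C,[.592+a,.345+b,z]).round(0).tolist() for a,b in((-.018,-.036),(.018,-.036),(.018,.036),(-.018,.036))])
m=(im.max(2)<62).astype(np.uint8)
n,l,s,ce=cv2.connectedComponentsWithStats(m[:298])
for i in range(1,n):
    if s[i,4]>300: print(s[i])
for v in range(200,300,8): print(v,''.join('#' if im[v,u].max()<62 else ('+' if im[v,u].max()<120 else '.') for u in range(200,440,4)))
E
python3 blk.py
```

```text
[143 156 151 163 191 192 195  18  12  21   7  20  25   4  15] tcp px [319.10363251 265.71690189]
[[290.0, 342.0], [354.0, 338.0], [347.0, 213.0], [277.0, 218.0]]
[ 274  211   91   87 5685]
200 ..........................+.................................
208 ..................++........................................
216 .......................###############+..................+++
224 ......................################+.............++++++++
232 ......................################.........++++++++++++.
240 ........++++..........################++....+++++++++++++++.
248 .........+++++++++++..################+++++++++++++++++++++.
256 .........+++++++++++++################....+++++++++++++++++.
264 .........+++++++++++++################++++++++++++++++++++..
272 .........++++++++++...################...............++++...
280 .........++.+.+......+#################.....................
288 .........+..........####################+...................
296 ...................######################+..................
```

The block is still in its place and the fingers are above it, so the real fingertip sits at least 21 mm higher than reported. Opening and feeling downward.

```bash
python3 -m inch '[[0,0,0,0,0,0,0.06],[0,0,0,0,0,0,0.06],[0,0,0,0,0,0,0.06],[0,0,-0.004,0,0,0,0.06],[0,0,-0.008,0,0,0,0.06],[0,0,-0.012,0,0,0,0.06],[0,0,-0.012,0,0,0,0.06]]'; python3 -m inch '[[0,0,-0.003,0,0,0,0.06],[0,0,-0.006,0,0,0,0.06],[0,0,-0.006,0,0,0,0.06]]'
```

```text
clock: 17.82
eef_pos: [0.5929, 0.3461, -0.0074]
orientation: [0.732, 0.681, 0.002, -0.002]
wrist_force: [-0.0, -0.3, -0.0]
opening: 0.0603
grip_force: 0.0
clock: 18.2
eef_pos: [0.5929, 0.3462, -0.0132]
orientation: [0.732, 0.681, 0.002, -0.002]
wrist_force: [-0.3, 0.0, 0.5]
opening: 0.0599
grip_force: 0.0
```

```bash
python3 -m inch '[[0,0,-0.003,0,0,0,0.06],[0,0,-0.005,0,0,0,0.06],[0,0,-0.005,0,0,0,0.06]]'; python3 -m inch '[[0,0,0,0,0,0,0.03],[0,0,0,0,0,0,0.02],[0,0,0,0,0,0,0.02],[0,0,0,0,0,0,0.02],[0,0,0,0,0,0,0.02]]'
```

```text
clock: 18.58
eef_pos: [0.593, 0.3462, -0.0181]
orientation: [0.732, 0.681, 0.002, -0.002]
wrist_force: [-0.4, -0.2, -0.6]
opening: 0.0598
grip_force: 0.0
clock: 19.2
eef_pos: [0.5931, 0.3462, -0.0178]
orientation: [0.732, 0.681, 0.002, -0.002]
wrist_force: [0.2, -0.2, 0.5]
opening: 0.0353
grip_force: 30.0
```

```bash
python3 -m inch '[[0,0,0,0,0,0,0.05],[0,0,0,0,0,0,0.05],[0,0,-0.002,0,0,0,0.05],[0,0,-0.004,0,0,0,0.05],[0,0,-0.004,0,0,0,0.05]]'; python3 -m inch '[[0,0,-0.002,0,0,0,0.05],[0,0,-0.004,0,0,0,0.05],[0,0,-0.004,0,0,0,0.05]]'
```

```text
clock: 19.82
eef_pos: [0.5929, 0.3461, -0.0222]
orientation: [0.732, 0.681, 0.002, -0.002]
wrist_force: [0.6, 0.0, -0.4]
opening: 0.0499
grip_force: 0.0
clock: 20.2
eef_pos: [0.593, 0.3462, -0.0261]
orientation: [0.732, 0.681, 0.002, -0.002]
wrist_force: [0.0, 0.6, 0.4]
opening: 0.0501
grip_force: 0.0
```

```bash
python3 -m inch '[[0,0,-0.002,0,0,0,0.05],[0,0,-0.004,0,0,0,0.05],[0,0,-0.004,0,0,0,0.05]]'; python3 -m inch '[[0,0,-0.002,0,0,0,0.05],[0,0,-0.003,0,0,0,0.05],[0,0,-0.003,0,0,0,0.05]]'
```

```text
clock: 20.58
eef_pos: [0.593, 0.3462, -0.0301]
orientation: [0.732, 0.681, 0.002, -0.002]
wrist_force: [-0.0, 0.4, 0.5]
opening: 0.0502
grip_force: 0.0
clock: 20.95
eef_pos: [0.593, 0.3462, -0.033]
orientation: [0.732, 0.681, 0.002, -0.002]
wrist_force: [0.3, 0.5, 0.4]
opening: 0.0502
grip_force: 0.0
```

```bash
python3 -m inch '[[0,0,0,0,0,0,0.03],[0,0,0,0,0,0,0.01],[0,0,0,0,0,0,0.01],[0,0,0,0,0,0,0.01],[0,0,0.03,0,0,0,0.01],[0,0,0.08,0,0,0,0.01],[0,0,0.13,0,0,0,0.01],[0,0,0.18,0,0,0,0.01],[0,0,0.22,0,0,0,0.01],[0,0,0.22,0,0,0,0.01]]'
python3 - <<'E'
from h import *
st=bot.get_state()
# bar B shut ~ (.667,.093); drawer out .14 -> bar; in point 97mm behind bar
u=np.array([np.cos(np.radians(YAW)),np.sin(np.radians(YAW))]); b=np.array([.667,.0935])-.14*u; t=b+.097*u; print(b,t)
im=bot.snapshot('top'); cv2.imwrite('pics/top2.png',im); C=cam('top')
print(st['joint_positions'])
im1=cv2.imread('pics/top1.png')
# drawer front top edge rows in top1 at z=.119 (two columns) and side walls
for u_ in(255,265,295,305):
    print(u_,[int(x) for x in im1[200:275,u_].mean(1)])
for v in(225,235): print(v,[int(x) for x in im1[v,238:324].mean(1)])
go([t[0],t[1],.22],orient(YAW,0))
E
```

```text
clock: 22.2
eef_pos: [0.5941, 0.3468, 0.1906]
orientation: [0.732, 0.681, 0.005, -0.001]
wrist_force: [-0.2, 0.3, -1.7]
opening: 0.0353
grip_force: 29.9
[0.5270258  0.09618764] [0.62400792 0.09432549]
[0.43031347 0.5676296  1.37919202 0.0048981  1.18617536 0.49978096]
255 [74, 74, 74, 74, 74, 75, 76, 77, 78, 77, 77, 79, 80, 80, 81, 82, 82, 80, 80, 80, 82, 82, 83, 84, 84, 85, 86, 87, 88, 88, 92, 103, 112, 100, 88, 90, 97, 99, 98, 98, 98, 102, 103, 103, 103, 103, 104, 107, 104, 96, 102, 110, 114, 117, 116, 102, 100, 134, 144, 145, 145, 145, 149, 159, 162, 162, 162, 163, 163, 163, 163, 163, 163, 164, 164]
265 [157, 158, 158, 158, 157, 157, 157, 157, 156, 158, 158, 162, 168, 171, 171, 171, 171, 171, 171, 171, 171, 171, 171, 171, 171, 171, 171, 171, 171, 171, 171, 171, 171, 171, 171, 171, 171, 171, 172, 171, 163, 134, 118, 118, 117, 117, 117, 118, 115, 105, 102, 111, 114, 116, 116, 106, 93, 118, 139, 144, 144, 144, 144, 148, 158, 161, 162, 161, 161, 162, 162, 161, 161, 161, 162]
295 [141, 153, 154, 154, 155, 155, 155, 155, 155, 155, 155, 155, 159, 167, 170, 170, 170, 170, 170, 170, 170, 1
[... 918 characters left out ...]
, 171, 171, 171, 170, 170, 170, 170, 170, 170, 170, 166, 159, 156, 155, 155, 157, 161, 144, 120, 124, 113, 106, 106, 121, 150, 160, 161, 160, 160, 161]
235 [150, 150, 139, 100, 68, 56, 63, 96, 138, 144, 137, 139, 154, 159, 133, 97, 81, 90, 109, 117, 131, 160, 170, 171, 171, 171, 171, 171, 171, 171, 171, 171, 171, 171, 171, 171, 171, 171, 171, 171, 171, 171, 171, 171, 171, 171, 171, 171, 171, 171, 171, 171, 170, 170, 171, 171, 171, 171, 171, 171, 171, 171, 171, 171, 171, 168, 161, 157, 151, 134, 136, 160, 160, 123, 102, 104, 105, 107, 121, 149, 159, 160, 160, 160, 160, 160]
shift [ 0.0307 -0.252   0.0319] turn [ -0.2   0.4 -87. ] 87.0
shift [ 0.0307 -0.252   0.0319] turn [-0.4 -0.2 93. ] 93.0
```

```bash
python3 -m inch '[[0.003,-0.01,0,0,0,-9,0.01],[0.006,-0.03,0,0,0,-18,0.01],[0.01,-0.06,0,0,0,-27,0.01],[0.014,-0.09,0,0,0,-36,0.01],[0.018,-0.12,0,0,0,-45,0.01],[0.022,-0.15,0,0,0,-54,0.01],[0.026,-0.18,0,0,0.1,-63,0.01],[0.03,-0.21,0,-0.1,0.2,-72,0.01],[0.031,-0.24,0,-0.2,0.3,-81,0.01],[0.031,-0.252,0,-0.2,0.4,-87,0.01],[0.031,-0.252,0,-0.2,0.4,-87,0.01],[0.031,-0.252,0,-0.2,0.4,-87,0.01]]'
python3 - <<'E'
from h import *
st=bot.get_state(); C=cam('top')
print('walls y mid',onz(C,251.5,230,.076),onz(C,310,230,.076)); print('front in',onz(C,280,249,.119),onz(C,280,255.5,.119))
go([.624,.0943,.2],orient(YAW,0)); print(st['joint_positions'])
E
```

```text
clock: 23.75
eef_pos: [0.6237, 0.0947, 0.1862]
orientation: [1.0, -0.008, -0.001, -0.001]
wrist_force: [-0.5, 0.7, -0.0]
opening: 0.0352
grip_force: 29.9
walls y mid [0.62036095 0.16252592 0.076     ] [0.62343893 0.03475878 0.076     ]
front in [0.5788294  0.09575894 0.119     ] [0.56519066 0.09537545 0.119     ]
shift [ 0.0003 -0.0004  0.0138] turn [-0.1 -0.2 -0.2] 0.2
shift [ 0.0003 -0.0004  0.0138] turn [  0.3  -0.2 179.8] 179.8
[0.04508584 0.49178634 1.52995251 0.00199649 1.1226809  1.63148341]
```

```bash
python3 -m inch '[[0.001,0.002,-0.05,0,0,0,0.01],[0.001,0.002,-0.1,0,0,0,0.01],[0.001,0.002,-0.14,0,0,0,0.01],[0.001,0.002,-0.165,0,0,0,0.01],[0.001,0.002,-0.18,0,0,0,0.01],[0.001,0.002,-0.19,0,0,0,0.01],[0.001,0.002,-0.19,0,0,0,0.01]]'; python3 -m inch '[[0,0,-0.003,0,0,0,0.01],[0,0,-0.006,0,0,0,0.01],[0,0,-0.006,0,0,0,0.01]]'
```

```text
clock: 24.62
eef_pos: [0.6251, 0.0964, -0.003]
orientation: [1.0, -0.009, -0.001, -0.001]
wrist_force: [0.0, -0.2, -0.8]
opening: 0.035
grip_force: 29.9
clock: 25.0
eef_pos: [0.6251, 0.0962, -0.0088]
orientation: [1.0, -0.009, -0.001, -0.001]
wrist_force: [0.1, -0.1, -0.5]
opening: 0.035
grip_force: 29.9
```

```bash
python3 -m inch '[[0,0,-0.002,0,0,0,0.01],[0,0,-0.003,0,0,0,0.01],[0,0,-0.003,0,0,0,0.01]]'
```

```text
clock: 25.38
eef_pos: [0.6253, 0.0962, -0.0116]
orientation: [1.0, -0.01, -0.0, -0.001]
wrist_force: [-0.8, -0.5, 3.1]
opening: 0.0351
grip_force: 29.9
```

Contact at the expected height (3 N). Releasing and backing straight up.

```bash
python3 -m inch '[[0,0,0,0,0,0,0.045],[0,0,0,0,0,0,0.055],[0,0,0,0,0,0,0.055],[0,0,0.02,0,0,0,0.055],[0,0,0.06,0,0,0,0.055],[0,0,0.12,0,0,0,0.055],[0,0,0.18,0,0,0,0.055],[0,0,0.24,0,0,0,0.055],[0,0,0.24,0,0,0,0.055]]'
python3 - <<'E'
from h import *
st=bot.get_state();im=bot.snapshot('wrist'); C=cam('wrist',st)
m=(im.max(2)<62).astype(np.uint8); m[280:]=0
n,l,s,ce=cv2.connectedComponentsWithStats(m)
for i in range(1,n):
    if s[i,4]>200:
        r=cv2.minAreaRect(cv2.findContours((l==i).astype(np.uint8),0,2)[0][0]); print(s[i]); print(np.array([onz(C,*q,.048) for q in cv2.boxPoints(r)]).round(3).tolist())
print(proj(C,[.625,.0963,.048]))
print(proj(C,[.5305,.0965,.09]))
E
```

```text
clock: 26.5
eef_pos: [0.6267, 0.0964, 0.2331]
orientation: [1.0, -0.009, 0.003, -0.001]
wrist_force: [0.3, 0.2, -1.1]
opening: 0.0548
grip_force: 0.0
[ 20  34  36  77 571]
[[0.805, 0.38, 0.048], [0.805, 0.347, 0.048], [0.736, 0.359, 0.048], [0.736, 0.394, 0.048]]
[430  47  71  24 513]
[[0.775, -0.013, 0.048], [0.788, -0.016, 0.048], [0.769, -0.084, 0.048], [0.756, -0.082, 0.048]]
[ 237  164  161  116 4569]
[[0.678, 0.18, 0.048], [0.674, 0.013, 0.048], [0.546, 0.009, 0.048], [0.55, 0.19, 0.048]]
[ 304  178   32   66 1961]
[[0.661, 0.111, 0.048], [0.661, 0.078, 0.048], [0.59, 0.077, 0.048], [0.591, 0.112, 0.048]]
[612 181  28  52 818]
[[0.652, -0.215, 0.048], [0.652, -0.244, 0.048], [0.596, -0.255, 0.048], [0.597, -0.225, 0.048]]
[318.36914779 212.10488736]
[319.88441932 309.39524693]
```

```bash
python3 -m inch '[[-0.03,0,0.03,0,0,0,0.055],[-0.06,-0.05,0.03,0,0,0,0.055],[-0.09,-0.1,0.03,0,0,0,0.055],[-0.12,-0.15,0.03,0,0,0,0.055],[-0.15,-0.2,0.03,0,0,0,0.055],[-0.16,-0.25,0.03,0,0,0,0.055],[-0.16,-0.3,0.03,0,0,0,0.055],[-0.16,-0.3,0.03,0,0,0,0.055]]'
python3 - <<'E'
from h import *
im=bot.snapshot('top'); cv2.imwrite('pics/top3.png',im); a=cv2.imread('pics/top1.png')
for u in(265,275,295):
  print(u,[int(x) for x in a[236:275,u].mean(1)]);print(u,[int(x) for x in im[236:275,u].mean(1)])
z=cv2.imread('pics/top0.png')
for n,(x0,y0,x1,y1) in dict(slate=(435,222,492,268),tape=(133,290,185,340),blower=(415,303,470,335),Ahandle=(340,195,365,225)).items():
  ref=a
  print(n,int(cv2.absdiff(im,ref)[y0:y1,x0:x1].max(2).__gt__(40).sum()))
E
```

```text
clock: 27.55
eef_pos: [0.4643, -0.2062, 0.2563]
orientation: [1.0, -0.011, -0.002, -0.001]
wrist_force: [-0.5, 1.3, 0.7]
opening: 0.0552
grip_force: 0.0
265 [171, 171, 172, 171, 163, 134, 118, 118, 117, 117, 117, 118, 115, 105, 102, 111, 114, 116, 116, 106, 93, 118, 139, 144, 144, 144, 144, 148, 158, 161, 162, 161, 161, 162, 162, 161, 161, 161, 162]
265 [182, 182, 182, 182, 174, 144, 128, 126, 127, 127, 127, 127, 124, 114, 112, 120, 125, 127, 126, 113, 100, 129, 150, 154, 155, 154, 155, 159, 169, 173, 173, 172, 172, 173, 173, 172, 172, 173, 173]
275 [171, 171, 171, 171, 163, 135, 119, 117, 116, 117, 117, 118, 117, 112, 100, 109, 115, 117, 119, 116, 100, 103, 133, 142, 143, 143, 143, 146, 154, 156, 157, 156, 157, 157, 157, 155, 150, 142, 140]
275 [100, 96, 95, 91, 82, 71, 65, 63, 65, 80, 104, 122, 127, 122, 112, 119, 125, 127, 129, 121, 98, 110, 144, 153, 153, 154, 154, 157, 164, 167, 168, 168, 168, 169, 167, 164, 160, 154, 154]
295 [171, 171, 171, 171, 170, 162, 133, 117, 116, 116, 117, 117, 117, 117, 112, 103, 110, 115, 117, 118, 114, 114, 135, 142, 142, 143, 142, 142, 146, 156, 159, 160, 160, 160, 161, 161, 161, 161, 162]
295 [182, 182, 182, 182, 181, 173, 143, 126, 125, 125, 126, 126, 126, 126, 122, 115, 120, 125, 127, 127, 123, 122, 145, 153, 153, 153, 152, 153, 157, 167, 171, 171, 171, 172, 172, 172, 173, 173, 173]
slate 644
tape 0
blower 1666
Ahandle 0
```

```bash
python3 -c "
from bench import bot
print(bot.hand_in())"
```

```text
the job is handed in; nothing more can be done
None
```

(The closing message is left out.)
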